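# Raise and hold the rinse basket on its telescoping lift

## Task

Take the black rubber lid off the grey rinse tub by its handle and lay it gently, flat and in the middle of the steel-rod drying rack, and let go of it. Then squeeze in the black release button on the side of the orange lift head, pull the head straight up past the telescope's first stop to its second, final stop, so that the basket with the malachite nodule comes out of the tub, and finish still gripping the head and holding the telescope fully extended. Leave the other things on the board where they are.

Things in the scene. Friction and masses are not known exactly. Their poses are not given: they have to be found in the camera images.
- rinse_lift: fixed lift unit; origin under its base plate (225 x 120 mm), 12 mm above the table; z up. x runs from the mast (x = -60 mm; outer tube 30 mm square, top 85 mm up) to the tub (centre x = +55 mm; grey open box 100 x 110 mm, rim 65 mm up; the wall facing the mast is 46 mm high, for the basket's strap, which passes under the lid). The button is on the head's +y side.
- head_grip (a point): centre of the orange head on the mast, 115 mm above the rinse_lift origin when retracted; axes as rinse_lift; it moves only up and down. Block 36 (x) x 24 (y) x 36 (z) mm; the black button, 20 x 22 mm, sticks 5 mm out of the middle of its +y face (29 mm over all). Fingers from above, closing along y about this point, squeeze the button in.
- release (a joint): release button of the telescope: 0 = out (telescope locked), 0.005 m = fully squeezed in. Spring 1.6 N at rest, 5.6 N fully in; about 4 mm unlocks it. While it is out the retracted mast is latched down. Squeeze with 20 to 40 N to press it and carry the head without slipping.
- lift_head (a joint): inner telescope tube with the orange head and basket: 0 = retracted, 0.060 m = its end stop (the telescope's first stop). It moves up first, with about 4 N of pull; it does not lock when extended and sinks by its weight if let go.
- mast_mid (a joint): middle telescope tube: 0 = retracted, 0.060 m = its end stop. It is drawn up after the inner tube has reached its stop, with about 3 N more pull; when both tubes are at 0.060 m (head 120 mm up) the telescope is at its second, final stop.
- basket_floor (a point): centre of the basket's inner floor. Steel basket 78 x 90 mm, 43 mm deep, fixed to the head by a strap; 14 mm above the rinse_lift origin at the start, it rises with the head.
- lid: black rubber lid, a plate 106 (x) x 118 (y) x 8 mm, 0.16 kg, resting loose on the tub rim; origin at the centre of its underside, z up. At the start its axes are those of rinse_lift, give or take a few degrees.
- lid_handle (a point): middle of the lid's handle bar, 40 mm above the lid's underside. Grey round bar 12 mm thick, 64 mm long along the lid's x axis, on two posts; 26 mm of free space under the bar. Axes as the lid.
- rack: fixed drying rack, two dark wooden rails 170 mm long (along its x) carrying nine steel rods 6 mm thick along its y; 170 x 170 mm, 35 mm high; origin at the centre of its underside, on the fir board 12 mm above the table
- rack_mid (a point): centre of the rack at the top of its rods, 35 mm above its underside: the lid goes here, in any yaw
- nodule_mid (a point): centre of the green malachite nodule, 44 mm across and 30 mm high, lying loose in the basket under the lid, 60 g
- jar: bystander: frosted glass jar, 70 mm across, 100 mm high; origin under its centre
- grit_can: bystander: yellow-banded can, 68 mm across, 110 mm high; origin under its centre
- agate: bystander: reddish agate, 60 mm across, 26 mm high; origin under its centre
- bowl: bystander: steel bowl, 90 mm across, 40 mm high; origin under its centre
- brush: bystander: hand brush lying on the board, handle towards its -x
There are look-alikes about, which are no part of the job. Leave any blue or red look-alike of the lid alone.

How it is judged:
By the outcome, as a careful person would: the job done as asked, in the order asked, and still so for the second after the job is handed in, while the arm keeps its last pose, push and grip.
It also fails if it takes over 51 s, if anything falls off the work surface, if the arm or the gripper's body presses on something with over 40 N, if the wrist force passes 120 N, or if a joint passes its speed limit or range.

## Robot

A 7-joint arm with a two-finger parallel gripper is mounted at the origin on the work surface. World frame = base frame: x ahead of the robot, y to its left, z up, the work surface at z = 0. Lengths are in m, angles in rad, forces in N, time in s.
With the tool pointing down it reaches from about 0.425 to 0.875 m from the base axis. Payload 4.7 kg.
Tool frame: the origin (TCP) lies midway between the tips of the shut fingers; the grasp point (between the pads) lies 19 mm behind it; z points along the fingers, y is the direction in which the jaws open and shut (so a half turn about z gives the same grasp; the last joint's range is limited). The gripper opens to 87 mm and grips with 3 to 60 N. Pads are 19 mm wide; open, the fingers measure 117 mm over their backs; the gripper's body (75 mm by 190 mm) begins 51 mm behind the grasp point.
Start: joints at [1.356, 0.321, -0.07, 1.45, 0.023, 1.371, -0.057], TCP at [0.147, -0.633, 0.223] pointing down, gripper open.
Joint ranges: [-2.86, 2.86], [-0.3, 2.09], [-1.38, 1.24], [0.06, 2.45], [-1.56, 4.7], [0.09, 2.05], [-2.69, 2.69]. Speed limits (rad/s): [2.57, 2.57, 3.14, 3.14, 3.14, 3.14, 3.14].

## Interface

Orientations are given as a rotation vector (axis times angle).
In Python, from bench import monitor, eyes, order gives the robot as it stands. The module is installed in compiled form; this text tells all that it offers.
- The arm moves only by the shell command python3 -m pendant 'ROWS' [FORCE]. ROWS is JSON, a list of rows, each a list of 3 entries, a list of its own where there are three numbers: the turn, a rotation vector about the tool's x, y, z in degrees, then the shift along the tool's x, y, z in m, then the gripper command: -1 is fully open, 1 is shut, values between are in proportion. In form: [[[rx, ry, rz], [tx, ty, tz], hand], ...]. A call has 1 to 8 rows; each row shifts and turns the commanded pose from where the row before left it, along the tool's axes as they then stand; what a row does not reach is not made up. A row lasts 1/8 s, in which the tool goes at most 62.5 mm and 10.7 degrees, less where a joint would pass 70% of its speed; a pose out of reach is approached as far as the arm can. A call is refused whole if a number of a shift passes 0.0625 or a number of a turn 10.7, either way. A call with a gripper value outside its range is refused whole. The fingers move at their own pace and stop on an object; FORCE is the grip in N (left out, the last holds). Time passes only in rows, so rows that do not move let the fingers close. It gives the time, the measured TCP pose, the force and the opening at its end, in the units of the state.
- monitor.get_state(): the state, without advancing time (a new reading comes with each control period).
- eyes.get_image(name): name is "scene" or "top" or "wrist"; returns a dict with "color" (400x640x3 uint8, red, green, blue), "range_z" (400x640 float32, m along the optical axis (not along the pixel's ray), 0 where there is no reading), "fx", "fy", "cx", "cy" (pixels), "world_to_cam" (4x4, takes a point from world to camera coordinates). Camera axes: x right, y up, looking along -z (the intrinsics and any distortion apply to the point x, -y, -z); pixel columns grow to the right and rows downward; lengths in m; the calibration is good to about 2 mm. A picture is of the moment at which its call begins.
- order.close_job(): hands the job in, once; it reports no verdict.
The state is a dict: "time": time; "joint_positions": joint angles; "qd": joint speeds; "joint_torque": joint torques, N m; "position": TCP position; "tool_rot": TCP orientation; "ft_force": force on the tool from outside, world axes, zero at the start; "torque": the same for the moment, N m; "grip_width": opening from 0.0 (shut) to 1.0 (fully open).
Only numpy, scipy, OpenCV 4.12 (cv2) and the standard library are available. Lean on these libraries where they do the work, as an engineer would, in place of code of your own. Each camera call takes 0.05 s, during which the arm holds its last target.

## Working session

There is one attempt and no reset: what is moved stays moved. The work goes in short steps, Python scripts to look and compute and a shell command to move; the robot and the scene stay as the last step left them, time stands still between calls to the robot, and variables do not carry over. Pictures are saved under pics/ and viewed, and the job is handed in when it is done.

```bash
mkdir -p pics
cat > h.py <<'E'
import numpy as np, cv2
from bench import monitor, eyes, order
from scipy.spatial.transform import Rotation as R
def snap(n,tag):
    d=eyes.get_image(n); np.savez(f'pics/{tag}.npz',**d)
    cv2.imwrite(f'pics/{tag}.png',d['color'][:,:,::-1]); return d
def load(tag): return dict(np.load(f'pics/{tag}.npz'))
def px(d,u,v,z=None):
    z=float(d['range_z'][int(v),int(u)]) if z is None else z
    p=np.array([(u-d['cx'])/d['fx']*z,-(v-d['cy'])/d['fy']*z,-z,1])
    return (np.linalg.inv(d['world_to_cam'])@p)[:3]
def cloud(d):
    v,u=np.mgrid[0:400,0:640]; z=d['range_z']
    p=np.stack([(u-d['cx'])/d['fx']*z,-(v-d['cy'])/d['fy']*z,-z,np.ones_like(z)],-1)
    return (p@np.linalg.inv(d['world_to_cam']).T)[...,:3]
def crop(tag,x0,y0,x1,y1,s,out):
    c=cv2.imread(f'pics/{tag}.png')[y0:y1,x0:x1]
    cv2.imwrite(f'pics/{out}.png',cv2.resize(c,None,fx=s,fy=s,interpolation=cv2.INTER_CUBIC))
E
python3 - <<'E'
from h import *
s=monitor.get_state(); print({k:np.round(v,3) for k,v in s.items()})
print(R.from_rotvec(s['tool_rot']).as_matrix().round(3))
for n in('scene','top','wrist'): 
    d=snap(n,n+'0'); print(n,d['fx'],d['cx'],d['cy'],d['world_to_cam'].round(3).tolist())
E
```

```text
{'time': np.float64(0.0), 'joint_positions': array([ 1.356,  0.322, -0.07 ,  1.452,  0.023,  1.371, -0.057]), 'qd': array([ 0.001,  0.001, -0.   , -0.001,  0.   ,  0.   ,  0.   ]), 'joint_torque': array([ 0.0000e+00, -4.9128e+01, -4.0400e-01, -3.1253e+01, -6.4000e-02,
        4.4000e-02,  0.0000e+00]), 'position': array([ 0.147, -0.633,  0.221]), 'tool_rot': array([-3.119e+00, -3.580e-01,  1.000e-03]), 'ft_force': array([ 0.156,  0.858, -0.228]), 'torque': array([ 0.026, -0.02 , -0.023]), 'grip_width': np.float64(1.004)}
[[ 0.974  0.227 -0.001]
 [ 0.227 -0.974  0.002]
 [-0.    -0.002 -1.   ]]
scene 383.84462078043913 324.0950552666677 201.2146009116085 [[0.509, 0.861, -0.009, -0.316], [-0.724, 0.434, 0.536, 0.269], [0.465, -0.266, 0.844, -1.429], [0.0, 0.0, 0.0, 1.0]]
top 438.58918293116096 312.61505741481375 199.30404684306393 [[-0.018, -1.0, -0.017, 0.087], [0.997, -0.019, 0.081, -0.51], [-0.081, -0.016, 0.997, -1.099], [0.0, 0.0, 0.0, 1.0]]
wrist 343.2875864389754 318.56310972909887 205.83834831299347 [[0.226, -0.974, -0.002, -0.649], [0.938, 0.218, -0.27, 0.031], [0.263, 0.06, 0.963, -0.39], [0.0, 0.0, 0.0, 1.0]]
```

View pics/top0.png

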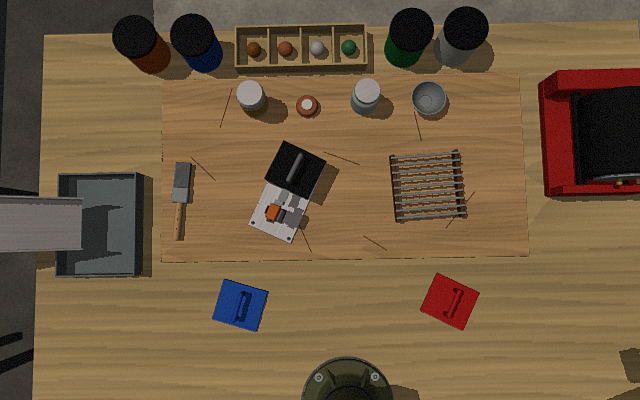

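View pics/scene0.png

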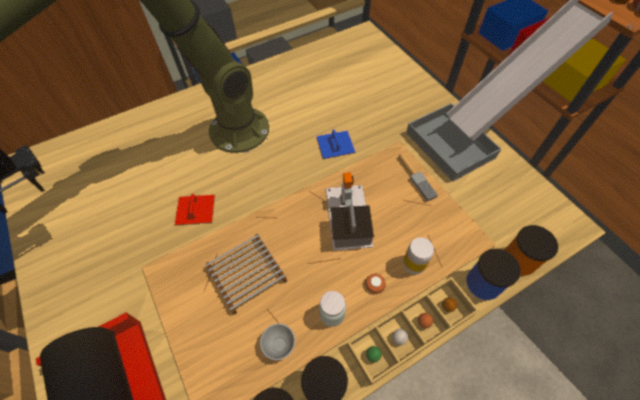

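View pics/wrist0.png

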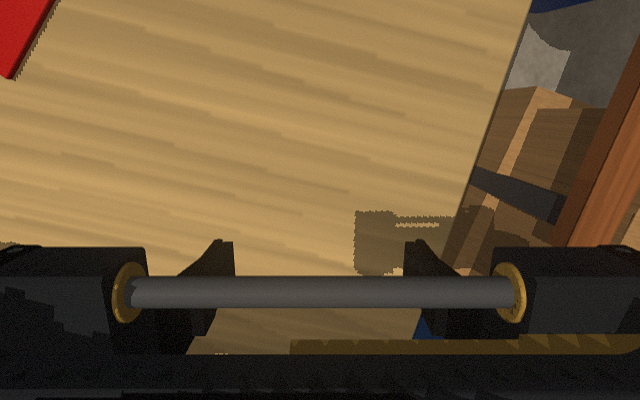

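Run:
```python
from h import *
crop('top0',235,130,345,250,5,'c1'); crop('top0',380,140,480,230,6,'c2')
d=load('top0'); P=cloud(d)
w=P[190:197,0:0]
print('board',px(d,360,170),px(d,360,245),'table',px(d,360,290))
def box(u0,u1,v0,v1,z0,z1):
    q=P[v0:v1,u0:u1].reshape(-1,3); return q[(q[:,2]>z0)&(q[:,2]<z1)]
q=box(235,345,130,250,.0,.3); print(np.histogram(q[:,2],bins=np.arange(0,.2,.01)))
for n,(a,b) in dict(lid=(.077,.095),handle=(.105,.13)).items():
    q=box(255,335,140,205,a,b).astype(np.float32); r=cv2.minAreaRect(q[:,:2]*1000); print(n,len(q),r,np.median(q[:,2]),q.mean(0))
q=box(260,290,195,225,.12,.2).astype(np.float32); print('head',len(q),cv2.minAreaRect(q[:,:2]*1000),np.median(q[:,2]),q.mean(0))
q=box(380,480,140,230,.03,.07).astype(np.float32); print('rack',len(q),cv2.minAreaRect(q[:,:2]*1000),np.median(q[:,2]),q.mean(0))
```

```text
board [ 0.58673826 -0.0466008   0.00694518] [ 0.39324378 -0.04084351  0.01360045] table [ 0.27863034 -0.03896531  0.00056065]
(array([1771, 8527,  284,   22,   11,   10,   28,  110, 1905,   40,   56,
         57,  126,   20,  168,    0,    0,    0,    0]), array([0.  , 0.01, 0.02, 0.03, 0.04, 0.05, 0.06, 0.07, 0.08, 0.09, 0.1 ,
       0.11, 0.12, 0.13, 0.14, 0.15, 0.16, 0.17, 0.18, 0.19]))
lid 1933 ((564.85791015625, 126.65084075927734), (118.46318817138672, 140.953369140625), 62.04018783569336) 0.08462472 [0.5788401  0.11827484 0.08464774]
handle 194 ((554.34130859375, 132.7476806640625), (19.972309112548828, 134.44664001464844), 66.01130676269531) 0.12082933 [0.5645199  0.12579289 0.11899263]
head 196 ((476.3937072753906, 170.55087280273438), (28.836179733276367, 35.81257247924805), 65.25945281982422) 0.14429891 [0.47543728 0.16845733 0.1429733 ]
rack 1952 ((540.213623046875, -210.1524200439453), (168.8628387451172, 172.79537963867188), 3.5780112743377686) 0.0450225 [ 0.5396445  -0.21040507  0.04440609]
```

View pics/c1.png

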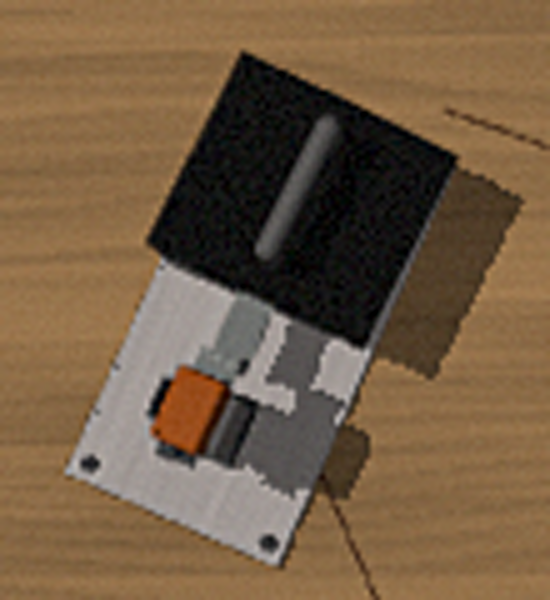

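View pics/c2.png

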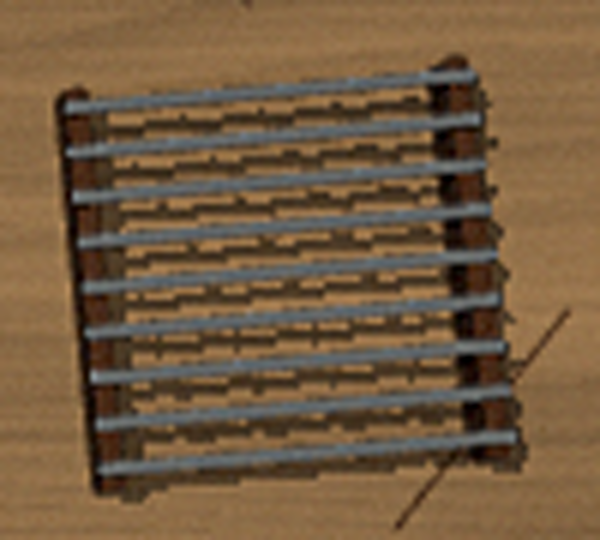

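```bash
python3 -m pendant '[[[0,0,0],[0.03,-0.015,-0.02],-1],[[0,0,0],[0.047,-0.023,-0.02],-1],[[0,0,0],[0.05,-0.025,-0.02],-1],[[0,0,0],[0.05,-0.025,-0.02],-1],[[0,0,0],[0.05,-0.025,-0.02],-1],[[0,0,0],[0.05,-0.025,-0.01],-1],[[0,0,0],[0.05,-0.025,0],-1],[[0,0,0],[0.05,-0.025,0],-1]]'
cat > tgt.py <<'E'
import sys
from h import *
# usage: x y z [yawdeg of tool y]
s=monitor.get_state(); M=R.from_rotvec(s['tool_rot']).as_matrix(); p=s['position']
t=np.array([float(a) for a in sys.argv[1:4]])
print('t',s['time'],'pos',p.round(4),'yaw_y',np.degrees(np.arctan2(M[1,1],M[0,1])).round(2),'F',s['ft_force'].round(1),'grip',round(float(s['grip_width']),3))
print('zaxis',M[:,2].round(4))
print('tool shift',(M.T@(t-p)).round(4))
if len(sys.argv)>4:
    y=np.radians(float(sys.argv[4])); yy=np.array([np.cos(y),np.sin(y),0]); T=np.stack([np.cross(yy,[0,0,-1.]),yy,[0,0,-1.]],1)
    print('turn deg',np.degrees(R.from_matrix(M.T@T).as_rotvec()).round(2),'shift after turn',(T.T@(t-p)).round(4))
E
python3 tgt.py .5 .13 .33 -117
```

```text
time: 1.15
position: [0.473, -0.3632, 0.3326]
tool_rot: [3.121, 0.358, -0.0]
ft_force: [-0.1, -0.1, -0.6]
grip_width: 0.998
t 1.15 pos [ 0.473  -0.3632  0.3326] yaw_y -76.91 F [-0.1 -0.1 -0.6] grip 0.998
zaxis [-0.e+00 -4.e-04 -1.e+00]
tool shift [ 0.138  -0.4743  0.0024]
turn deg [ 2.000e-02 -0.000e+00  4.009e+01] shift after turn [-0.1999 -0.4517  0.0026]
```

Run:
```python
from h import *
d=load('top0')
a=px(d,300.4,154.4,None);
def atz(d,u,v,z):
    lo,hi=.2,2.
    C=px(d,u,v,1e-9);D=px(d,u,v,1.)-C
    return C+D*(z-C[2])/D[2]
A=atz(d,300.4,154.4,.121);B=atz(d,288.4,180.,.121);print(A,B,(A+B)/2,np.linalg.norm(A-B),np.degrees(np.arctan2(*(A-B)[1::-1])))
cr=[(242,52),(456,157),(365,347),(150,242)]
Q=[atz(d,235+u/5,130+v/5,.085) for u,v in cr];print(np.array(Q).round(4),np.mean(Q,0))
```

```text
[0.60974636 0.10274349 0.121     ] [0.5498264  0.13174159 0.121     ] [0.57978638 0.11724254 0.121     ] 0.06656794937344199 -25.824531889760276
[[0.6518 0.1452 0.085 ]
 [0.598  0.042  0.085 ]
 [0.5064 0.0877 0.085 ]
 [0.5594 0.191  0.085 ]] [0.57891629 0.11644501 0.085     ]
```

```bash
python3 -m pendant '[[[0,0,9.8],[0,0,0],-1],[[0,0,9.8],[0,0,0],-1],[[0,0,9.8],[0,0,0],-1],[[0,0,9.8],[0,0,0],-1]]'
python3 -m pendant '[[[0,0,0],[-0.015,-0.045,0],-1],[[0,0,0],[-0.02,-0.05,0],-1],[[0,0,0],[-0.02,-0.055,0],-1],[[0,0,0],[-0.02,-0.055,0],-1],[[0,0,0],[-0.02,-0.055,0],-1],[[0,0,0],[-0.02,-0.055,0],-1],[[0,0,0],[-0.02,-0.05,0],-1],[[0,0,0],[-0.01,-0.03,0],-1]]'
python3 - <<'E'
from h import *
d=snap('wrist','w1')
E
python3 tgt.py .579 .117 .2 -116.2
```

```text
time: 1.65
position: [0.4718, -0.3644, 0.3321]
tool_rot: [-3.058, 0.718, 0.001]
ft_force: [-0.3, -0.5, 0.0]
grip_width: 0.996
time: 2.65
position: [0.5149, 0.0576, 0.3326]
tool_rot: [-3.062, 0.703, -0.0]
ft_force: [-0.2, 0.1, 0.5]
grip_width: 0.999
t 2.7 pos [0.5149 0.062  0.3326] yaw_y -115.58 F [-0.2  3.7 -0.4] grip 1.001
zaxis [ 5.0e-04  3.1e-03 -1.0e+00]
tool shift [ 0.0342 -0.0769  0.1328]
turn deg [-0.17  0.05  0.62] shift after turn [ 0.0332 -0.0777  0.1326]
```

View pics/w1.png

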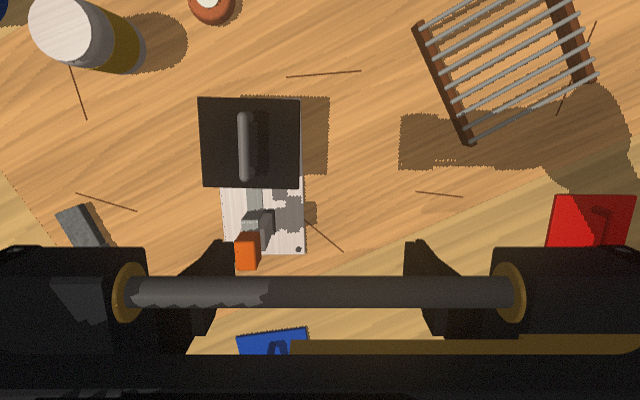

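```bash
crop(){ :; }
python3 - <<'E'
from h import *
d=load('w1'); 
def atz(d,u,v,z):
    C=px(d,u,v,1e-9);D=px(d,u,v,1.)-C
    return C+D*(z-C[2])/D[2]
Q=[atz(d,u,v,.085) for u,v in [(198,97),(300,100),(300,188.5),(203,186)]];print(np.array(Q).round(4),np.mean(Q,0))
A=atz(d,245,112,.121);B=atz(d,247,180,.117);print(A,B,(A+B)/2,np.degrees(np.arctan2(*(A-B)[1::-1])))
crop('w1',190,85,330,285,4,'c3')
E
```

```text
[[0.6552 0.1428 0.085 ]
 [0.6017 0.0399 0.085 ]
 [0.5094 0.0864 0.085 ]
 [0.5638 0.1913 0.085 ]] [0.58253629 0.1151007  0.085     ]
[0.61445292 0.09598283 0.121     ] [0.54972895 0.13054264 0.117     ] [0.58209093 0.11326274 0.119     ] -28.100294659862264
```

View pics/c3.png

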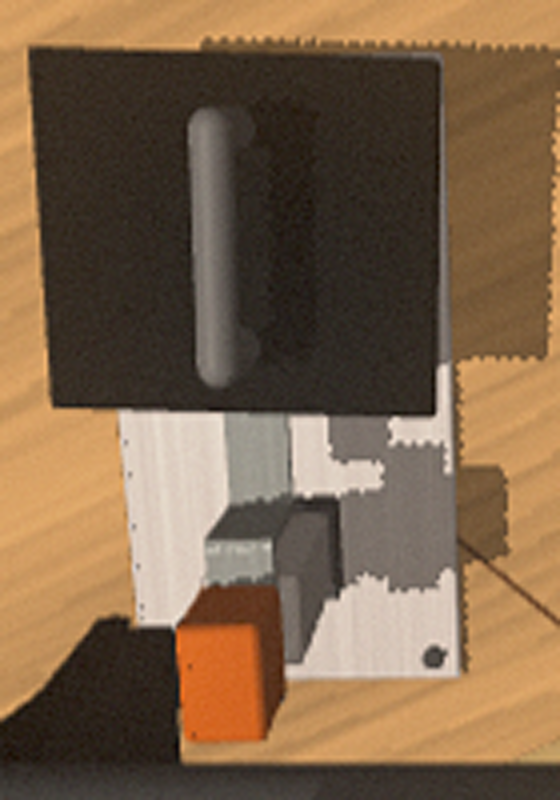

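```bash
python3 -m pendant '[[[-0.15,0,0.8],[0.02,-0.04,0.025],-1],[[0,0,0],[0.014,-0.038,0.045],-1],[[0,0,0],[0,0,0.045],-1],[[0,0,0],[0,0,0.015],-1],[[0,0,0],[0,0,0],-1]]'
python3 - <<'E'
from h import *
snap('wrist','w2'); snap('scene','s2')
E
python3 tgt.py .580 .116 .098 -116.4
```

```text
time: 3.32
position: [0.5802, 0.1076, 0.2022]
tool_rot: [3.052, -0.731, -0.003]
ft_force: [-0.4, -0.1, 0.7]
grip_width: 1.002
t 3.425 pos [0.5816 0.1082 0.2046] yaw_y -116.95 F [ 0.4 -0.   0.7] grip 0.997
zaxis [ 0.002  -0.0024 -1.    ]
tool shift [-0.0052 -0.0064  0.1065]
turn deg [ 0.07 -0.17 -0.55] shift after turn [-0.0049 -0.0063  0.1066]
```

View pics/w2.png

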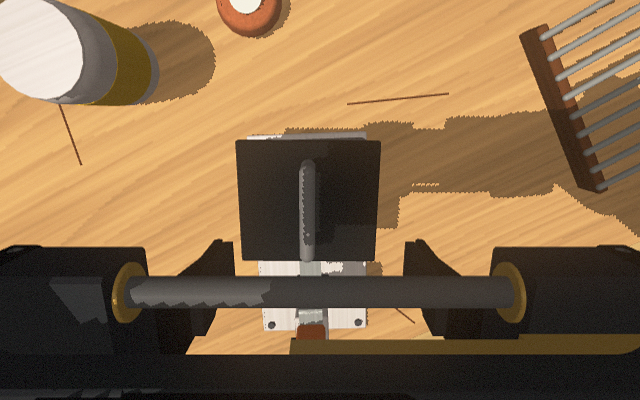

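```bash
python3 -m pendant '[[[0,0,0],[-0.003,-0.0065,0.03],-1],[[0,0,0],[0,0,0.03],-1],[[0,0,0],[0,0,0.02],-1],[[0,0,0],[0,0,0],-1]]'
python3 - <<'E'
from h import *
snap('wrist','w3')
E
python3 tgt.py .580 .116 .098 -116.4
```

```text
time: 3.92
position: [0.5805, 0.1149, 0.1222]
tool_rot: [3.052, -0.731, -0.002]
ft_force: [-0.5, -0.0, -0.4]
grip_width: 1.001
t 3.975 pos [0.5812 0.1153 0.1233] yaw_y -116.92 F [0.5 0.8 0.9] grip 1.001
zaxis [-2.0e-04 -2.4e-03 -1.0e+00]
tool shift [-0.0015 -0.0001  0.0253]
turn deg [ 0.13 -0.05 -0.52] shift after turn [-0.0014 -0.0001  0.0253]
```

View pics/w3.png

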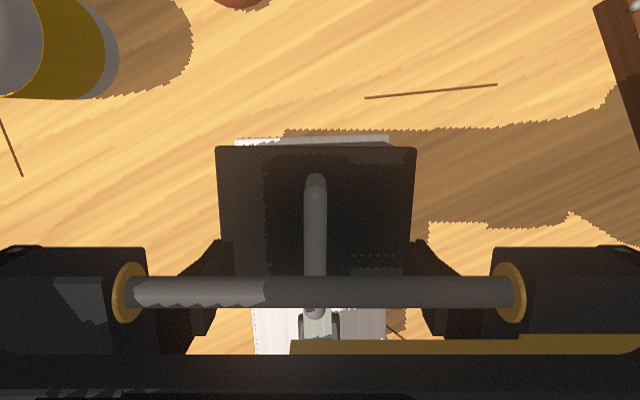

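```bash
python3 -m pendant '[[[0,0,-0.4],[-0.0015,0,0.018],-1],[[0,0,0],[0,0,0.0065],-1],[[0,0,0],[0,0,0],-1],[[0,0,0],[0,0,0],1],[[0,0,0],[0,0,0],1],[[0,0,0],[0,0,0],1],[[0,0,0],[0,0,0],1],[[0,0,0],[0,0,0],1]]' 35
python3 tgt.py .580 .116 .20 -116.4
```

```text
time: 4.97
position: [0.5794, 0.1161, 0.098]
tool_rot: [3.055, -0.719, -0.001]
ft_force: [-0.2, -0.5, -0.3]
grip_width: 0.514
t 4.975 pos [0.5794 0.1161 0.098 ] yaw_y -116.49 F [-0.2 -0.5 -0.3] grip 0.514
zaxis [-0.0011 -0.0024 -1.    ]
tool shift [ 0.0006  0.     -0.102 ]
turn deg [ 0.15 -0.01 -0.09] shift after turn [ 0.0006 -0.0002 -0.102 ]
```

```bash
python3 -m pendant '[[[0,0,0],[0,0,0],1],[[0,0,0],[0,0,0],1],[[0,0,0],[0,0,0],1],[[0,0,0],[0,0,0],1],[[0,0,0],[0,0,0],1]]' 35
```

```text
time: 5.6
position: [0.5794, 0.1163, 0.0979]
tool_rot: [3.056, -0.719, -0.001]
ft_force: [-1.2, 0.7, -0.7]
grip_width: 0.121
```

```bash
python3 -m pendant '[[[0,0,0],[0,0,0],1],[[0,0,0],[0,0,0],1],[[0,0,0],[0,0,-0.008],1],[[0,0,0],[0,0,-0.02],1],[[0,0,0],[0,0,-0.03],1],[[0,0,0],[0,0,-0.03],1],[[0,0,0],[0,0,-0.02],1],[[0,0,0],[0,0,0],1]]' 35
python3 - <<'E'
from h import *
snap('wrist','w4'); snap('scene','s4')
crop('s4',200,120,420,300,3,'c4')
E
python3 tgt.py .540 -.210 .2 -116.4
```

```text
time: 6.6
position: [0.5806, 0.1167, 0.2081]
tool_rot: [3.057, -0.72, 0.005]
ft_force: [0.4, -0.2, -1.8]
grip_width: 0.118
t 6.7 pos [0.579  0.1161 0.2053] yaw_y -116.49 F [-0.2  0.1 -1.4] grip 0.126
zaxis [-0.0022 -0.0028 -1.    ]
tool shift [0.1106 0.3092 0.0063]
turn deg [ 0.2   0.04 -0.09] shift after turn [0.11   0.3094 0.0053]
```

View pics/w4.png

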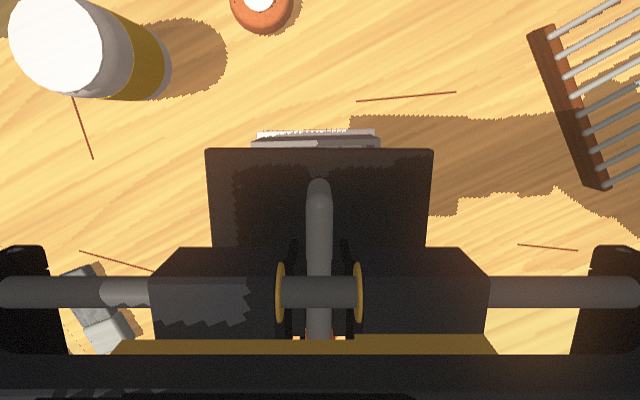

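View pics/c4.png

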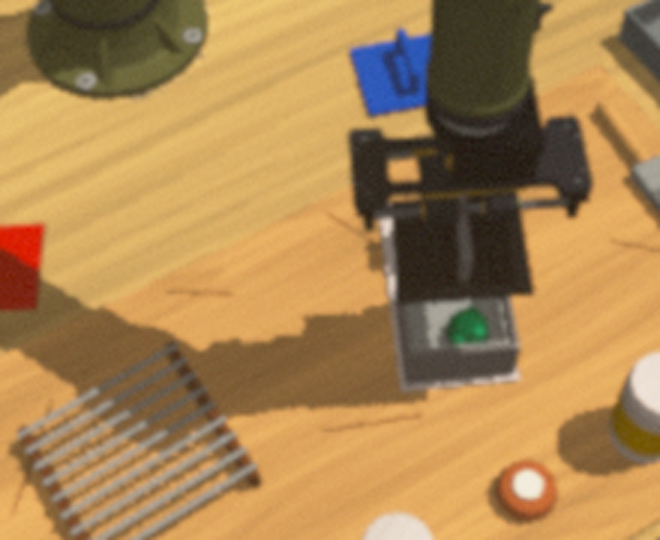

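```bash
python3 -m pendant '[[[0,0,0],[0.01,0.025,0],1],[[0,0,0],[0.015,0.045,0],1],[[0,0,0],[0.02,0.05,0],1],[[0,0,0],[0.02,0.055,0],1],[[0,0,0],[0.02,0.055,0],1],[[0,0,0],[0.015,0.045,0],1],[[0,0,0],[0.01,0.035,0],1],[[0,0,0],[0,0,0],1]]' 35
python3 - <<'E'
from h import *
snap('wrist','w5');snap('scene','s5')
crop('s5',180,150,340,320,3,'c5')
E
python3 tgt.py .540 -.210 .068 -116.4
```

```text
time: 7.7
position: [0.5372, -0.2147, 0.2046]
tool_rot: [3.052, -0.73, -0.007]
ft_force: [0.1, -0.3, -1.9]
grip_width: 0.124
t 7.8 pos [ 0.5389 -0.2098  0.2052] yaw_y -116.53 F [ 0.3  0.6 -0.6] grip 0.127
zaxis [-3.4e-03 -5.0e-04 -1.0e+00]
tool shift [ 0.0015 -0.0006  0.1372]
turn deg [ 0.11  0.16 -0.13] shift after turn [ 0.0011 -0.0003  0.1372]
```

View pics/w5.png

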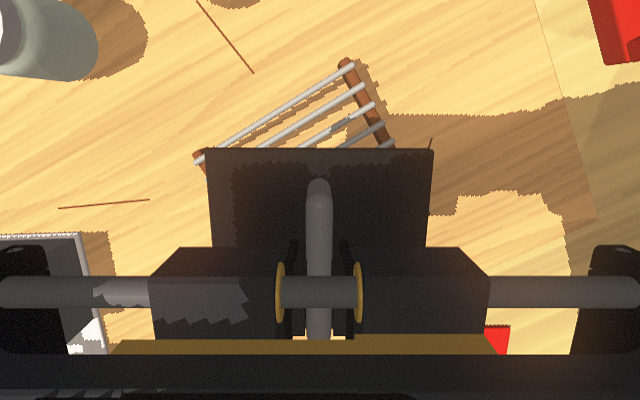

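View pics/c5.png

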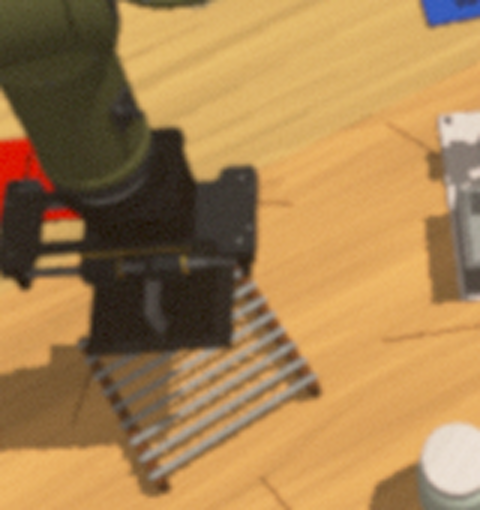

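```bash
python3 -m pendant '[[[0,0,0],[0.001,0,0.025],1],[[0,0,0],[0,0,0.035],1],[[0,0,0],[0,0,0.035],1],[[0,0,0],[0,0,0.022],1],[[0,0,0],[0,0,0.01],1],[[0,0,0],[0,0,0.003],1],[[0,0,0],[0,0,0],1],[[0,0,0],[0,0,0],1]]' 35
python3 tgt.py .540 -.210 .068 -116.4
python3 - <<'E'
from h import *
snap('scene','s6');crop('s6',180,150,340,320,4,'c6')
E
```

```text
time: 8.8
position: [0.5411, -0.2111, 0.0778]
tool_rot: [3.055, -0.719, 0.002]
ft_force: [0.8, -0.1, -1.5]
grip_width: 0.125
t 8.8 pos [ 0.5411 -0.2111  0.0778] yaw_y -116.48 F [ 0.8 -0.1 -1.5] grip 0.125
zaxis [ 5.0e-04 -3.2e-03 -1.0e+00]
tool shift [-0.0015 -0.0005  0.0098]
turn deg [ 0.15 -0.1  -0.08] shift after turn [-0.0015 -0.0005  0.0098]
```

View pics/c6.png

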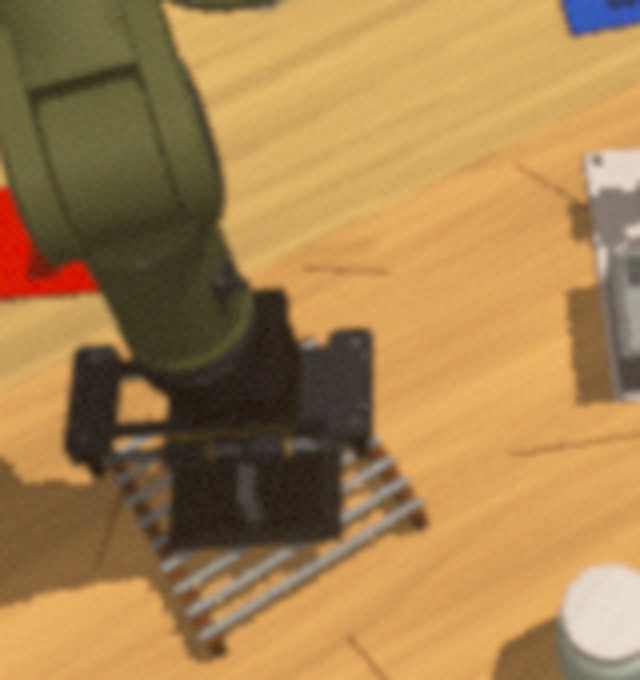

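```bash
python3 -m pendant '[[[0,0,0],[-0.001,0,0.002],1],[[0,0,0],[0,0,0.002],1],[[0,0,0],[0,0,0.002],1],[[0,0,0],[0,0,0.0015],1],[[0,0,0],[0,0,0],1]]'; python3 tgt.py .540 -.210 .068 -116.4
```

```text
time: 9.48
position: [0.5394, -0.2105, 0.069]
tool_rot: [3.056, -0.719, -0.001]
ft_force: [-1.4, 0.7, -1.8]
grip_width: 0.127
t 9.475 pos [ 0.5394 -0.2105  0.069 ] yaw_y -116.49 F [-1.4  0.7 -1.8] grip 0.127
zaxis [-0.0015 -0.0023 -1.    ]
tool shift [ 0.0003 -0.0007  0.001 ]
turn deg [ 0.16  0.02 -0.09] shift after turn [ 0.0003 -0.0007  0.001 ]
```

```bash
python3 -m pendant '[[[0,0,0],[0,0,0.001],1],[[0,0,0],[0,0,0],1],[[0,0,0],[0,0,0],1]]'; python3 -m pendant '[[[0,0,0],[0,0,0.001],1],[[0,0,0],[0,0,0],1],[[0,0,0],[0,0,0],1]]'
```

```text
time: 9.85
position: [0.5395, -0.2105, 0.0683]
tool_rot: [3.055, -0.719, -0.001]
ft_force: [-0.6, -0.5, -2.2]
grip_width: 0.126
time: 10.22
position: [0.5397, -0.2106, 0.0678]
tool_rot: [3.055, -0.719, -0.0]
ft_force: [-2.2, 0.1, 5.0]
grip_width: 0.125
```

```bash
python3 -m pendant '[[[0,0,0],[0,0,0],0.5],[[0,0,0],[0,0,0],0.0],[[0,0,0],[0,0,0],-0.3],[[0,0,0],[0,0,0],-0.3],[[0,0,0],[0,0,0],-0.3],[[0,0,0],[0,0,0],-0.3]]'
```

```text
time: 10.98
position: [0.5395, -0.2105, 0.0672]
tool_rot: [3.055, -0.719, -0.001]
ft_force: [0.8, 0.2, 0.9]
grip_width: 0.636
```

Released; rise, then look.

```bash
python3 -m pendant '[[[0,0,0],[0,0,-0.015],-0.5],[[0,0,0],[0,0,-0.03],-1],[[0,0,0],[0,0,-0.04],-1],[[0,0,0],[0,0,-0.05],-1],[[0,0,0],[0,0,-0.03],-1]]'
python3 tgt.py .45 .10 .24 -116.4
```

```text
time: 11.6
position: [0.5408, -0.2102, 0.2365]
tool_rot: [3.055, -0.719, 0.006]
ft_force: [0.4, -0.1, -0.7]
grip_width: 0.989
t 11.6 pos [ 0.5408 -0.2102  0.2365] yaw_y -116.48 F [ 0.4 -0.1 -0.7] grip 0.989
zaxis [ 0.0031 -0.0044 -1.    ]
tool shift [-0.2195 -0.2372 -0.0052]
turn deg [ 0.15 -0.27 -0.08] shift after turn [-0.2192 -0.2375 -0.0035]
```

```bash
python3 -m pendant '[[[0,0,0],[-0.02,-0.025,-0.005],-1],[[0,0,0],[-0.03,-0.035,-0.005],-1],[[0,0,0],[-0.035,-0.04,0],-1],[[0,0,0],[-0.035,-0.04,0],-1],[[0,0,0],[-0.03,-0.04,0],-1],[[0,0,0],[-0.02,-0.026,0],-1],[[0,0,0],[0,0,0],-1]]'
python3 - <<'E'
from h import *
snap('top','t7');snap('wrist','w7');snap('scene','s7')
crop('t7',235,130,485,250,3,'c7')
E
```

```text
time: 12.48
position: [0.479, 0.0536, 0.2431]
tool_rot: [3.058, -0.71, 0.002]
ft_force: [-0.5, 0.1, -0.6]
grip_width: 1.002
```

View pics/c7.png

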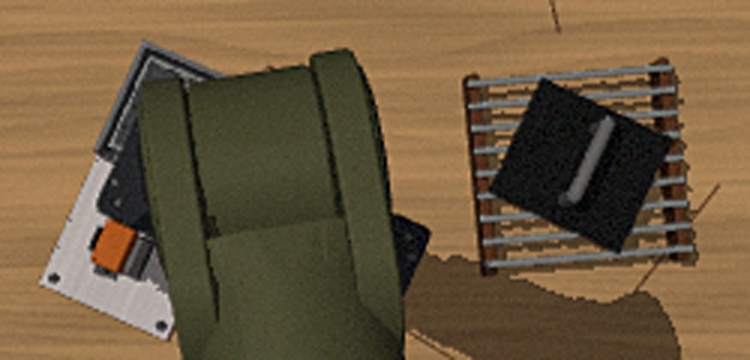

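View pics/w7.png

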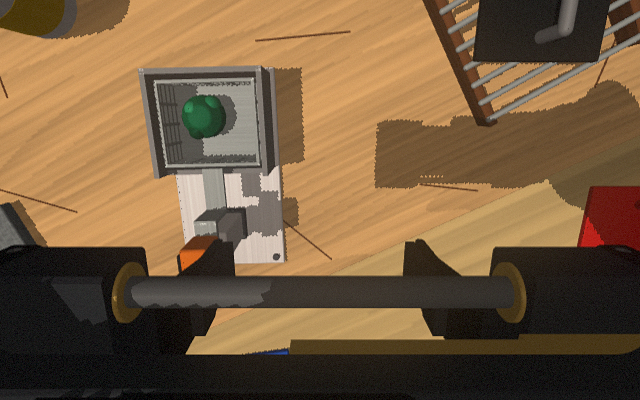

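View pics/s7.png

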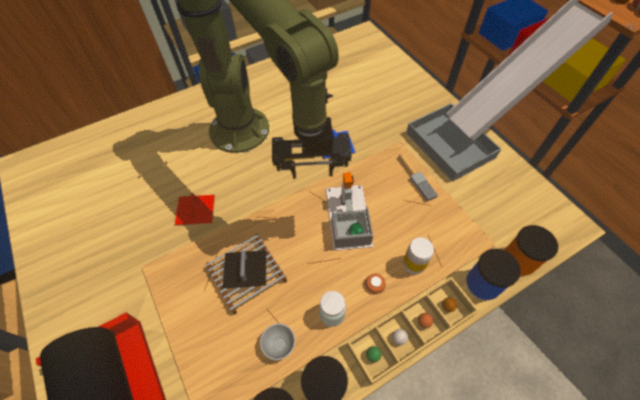

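Lid lies on the rack (top crop centre about (582,165) → pixel (429,185)), basket and nodule exposed. Measure the lid's final position and the head more carefully, with the unobstructed first top image.

Run:
```python
from h import *
d=load('t7');P=cloud(d)
q=P[150:225,395:465].reshape(-1,3);q=q[(q[:,2]>.0505)&(q[:,2]<.062)].astype(np.float32)
r=cv2.minAreaRect(q[:,:2]*1000);print('lid',r,q[:,2].std(),np.linalg.lstsq(np.c_[q[:,:2],np.ones(len(q))],q[:,2],rcond=None)[0])
def atz(d,u,v,z):
    C=px(d,u,v,1e-9);D=px(d,u,v,1.)-C
    return C+D*(z-C[2])/D[2]
Q=[atz(d,235+u/3,130+v/3,.055) for u,v in [(543,79),(670,141),(619,251),(491,189)]];print(np.array(Q).round(4),np.mean(Q,0))
crop('top0',258,195,290,230,15,'c8')
d=load('top0');P=cloud(d);q=P[195:230,258:292].reshape(-1,3);q=q[q[:,2]>.139].astype(np.float32)
print('head top',cv2.minAreaRect(q[:,:2]*1000),q.mean(0))
c=d['color'][195:230,258:292].astype(int);m=(c[...,0]>c[...,2]+60)&(c[...,0]>110);
crp=load('top0')
d2=load('w1');P2=cloud(d2);q=P2[220:275,225:275].reshape(-1,3);q=q[(q[:,2]>.139)&(q[:,2]<.15)].astype(np.float32);print('w1 head top',len(q),cv2.minAreaRect(q[:,:2]*1000),q.mean(0))
```

```text
lid ((539.8037109375, -206.3853302001953), (148.76939392089844, 159.36521911621094), 7.653730869293213) 0.001918996 [-1.34916967e-05  8.34192566e-04  5.46845770e-02]
[[ 0.6111 -0.182   0.055 ]
 [ 0.5572 -0.2843  0.055 ]
 [ 0.4673 -0.2387  0.055 ]
 [ 0.5204 -0.1359  0.055 ]] [ 0.53902127 -0.21023309  0.055     ]
head top ((450.7441101074219, 121.96095275878906), (138.13694763183594, 35.613948822021484), 62.384910583496094) [0.47431394 0.16640602 0.16180766]
w1 head top 666 ((479.780029296875, 167.0415802001953), (25.690473556518555, 34.99584197998047), 64.6102066040039) [0.48014566 0.16520841 0.14429507]
```

View pics/c8.png

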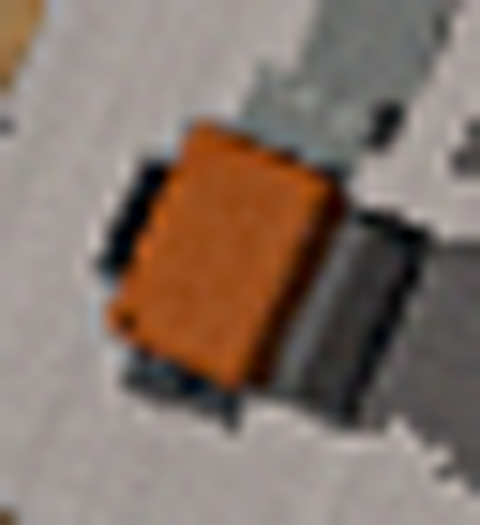

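```bash
python3 - <<'E'
from h import *
d=load('top0')
def atz(d,u,v,z):
    C=px(d,u,v,1e-9);D=px(d,u,v,1.)-C
    return C+D*(z-C[2])/D[2]
print('head',atz(d,258+217/15,195+250/15,.145))
f=lambda u,v,z:atz(d,235+u/5,130+v/5,z)
a,b,c=f(163,262,.016),f(68,475,.016),f(280,567,.016)
print(a,b,c,np.degrees(np.arctan2(*(a-b)[1::-1])),np.degrees(np.arctan2(*(c-b)[1::-1])),np.linalg.norm(c-b))
m=(b+c)/2; x=np.array([np.cos(np.radians(-25.3)),np.sin(np.radians(-25.3)),0]);print('mast from plate edge',m+x*.0525)
d=load('w7');P=cloud(d)
crop('w7',120,50,320,280,3,'c9')
E
python3 tgt.py .4775 .1675 .24 -115.2
```

```text
head [0.47514078 0.16720967 0.145     ]
[0.55803053 0.19294243 0.016     ] [0.44922029 0.24272828 0.016     ] [0.40042854 0.1347209  0.016     ] -24.58634404474824 -114.31081619377544 0.11851678712843264
mast from plate edge [0.47228875 0.1662883  0.016     ]
t 12.625 pos [0.4797 0.049  0.2422] yaw_y -116.55 F [ 0.3 -0.   0.7] grip 1.002
zaxis [-4.0e-04 -3.3e-03 -1.0e+00]
tool shift [-0.0549 -0.105   0.0019]
turn deg [ 0.18 -0.06 -1.35] shift after turn [-0.0524 -0.1063  0.0022]
```

View pics/c9.png

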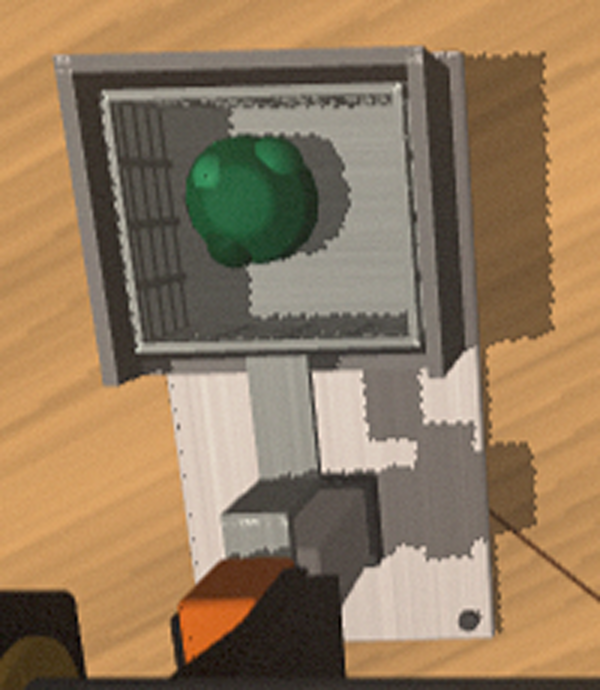

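```bash
python3 -m pendant '[[[0.15,0,-1.7],[0,0,0],-1],[[0,0,0],[-0.015,-0.03,0],-1],[[0,0,0],[-0.02,-0.04,0.01],-1],[[0,0,0],[-0.018,-0.035,0.015],-1],[[0,0,0],[0,0,0.025],-1],[[0,0,0],[0,0,0],-1],[[0,0,0],[0,0,0],-1]]'
python3 - <<'E'
from h import *
snap('top','t8');snap('wrist','w8');snap('scene','s8')
crop('s8',280,120,420,270,4,'c10')
E
python3 tgt.py .4755 .167 .108 -114.8
```

```text
time: 13.5
position: [0.4761, 0.1667, 0.1923]
tool_rot: [-3.068, 0.677, -0.001]
ft_force: [0.8, -0.9, 0.4]
grip_width: 1.003
t 13.65 pos [0.4762 0.1671 0.1927] yaw_y -114.87 F [0.5 0.4 0.8] grip 1.002
zaxis [ 0.0016  0.     -1.    ]
tool shift [-0.0007  0.0004  0.0847]
turn deg [-0.04 -0.08 -0.07] shift after turn [-0.0006  0.0003  0.0847]
```

View pics/w8.png

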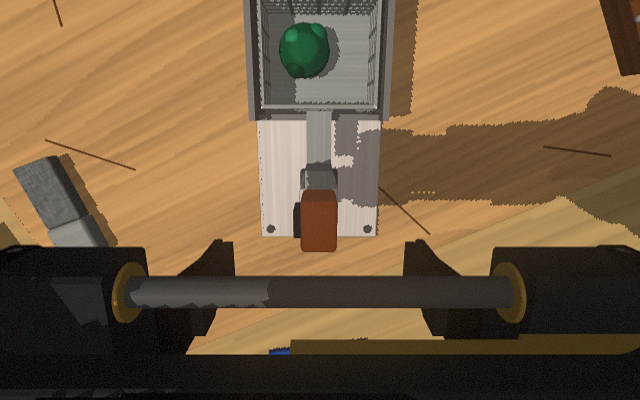

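View pics/c10.png

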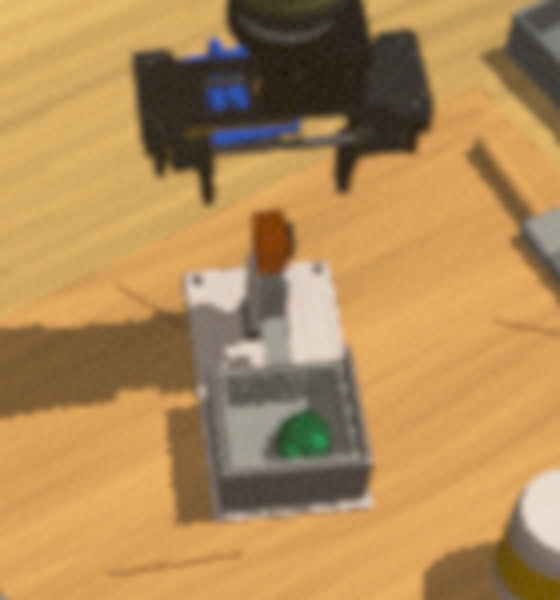

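```bash
python3 -m pendant '[[[0,0,0],[-0.0005,0,0.02],-1],[[0,0,0],[0,0,0.03],-1],[[0,0,0],[0,0,0.022],-1],[[0,0,0],[0,0,0.0125],-1],[[0,0,0],[0,0,0],-1],[[0,0,0],[0,0,0],-1]]'
python3 tgt.py .4755 .167 .108 -114.8
python3 - <<'E'
from h import *
snap('wrist','w9');snap('scene','s9')
crop('s9',280,120,420,270,4,'c11')
E
```

```text
time: 14.4
position: [0.4757, 0.168, 0.1082]
tool_rot: [-3.068, 0.674, -0.002]
ft_force: [-1.1, -0.7, -0.5]
grip_width: 1.0
t 14.4 pos [0.4757 0.168  0.1082] yaw_y -114.8 F [-1.1 -0.7 -0.5] grip 1.0
zaxis [ 1.6e-03  3.0e-04 -1.0e+00]
tool shift [0.0003 0.001  0.0002]
turn deg [-0.05 -0.08  0.  ] shift after turn [0.0003 0.001  0.0002]
```

View pics/w9.png

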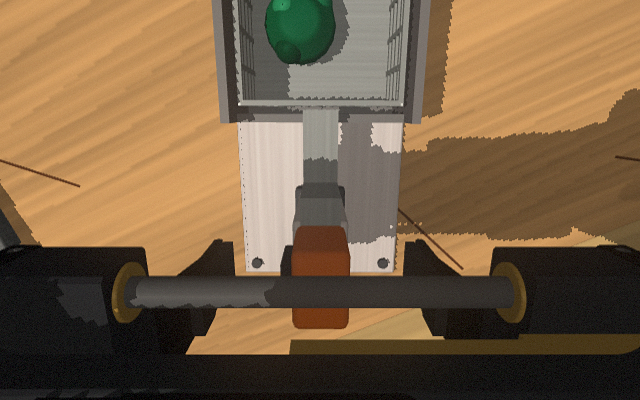

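View pics/c11.png

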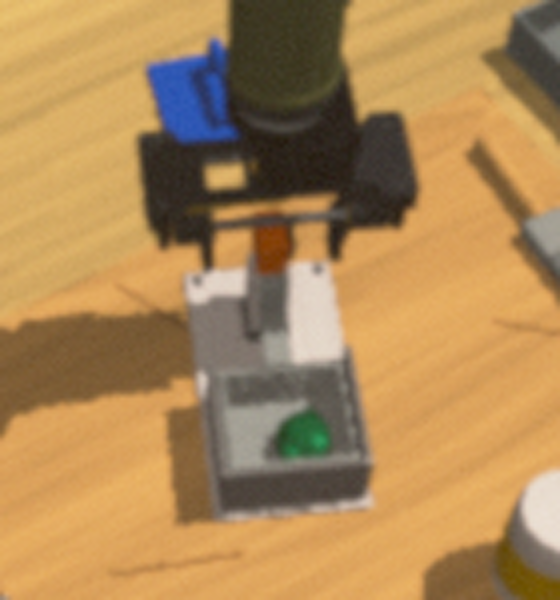

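```bash
python3 -m pendant '[[[0,0,0],[0,0.0006,0],0.2],[[0,0,0],[0,0,0],1],[[0,0,0],[0,0,0],1],[[0,0,0],[0,0,0],1],[[0,0,0],[0,0,0],1],[[0,0,0],[0,0,0],1],[[0,0,0],[0,0,0],1],[[0,0,0],[0,0,0],1]]' 32
python3 -m pendant '[[[0,0,0],[0,0,0],1],[[0,0,0],[0,0,0],1],[[0,0,0],[0,0,0],1],[[0,0,0],[0,0,0],1]]' 32
```

```text
time: 15.5
position: [0.4747, 0.1678, 0.1072]
tool_rot: [-3.068, 0.674, -0.0]
ft_force: [0.7, 2.1, -1.6]
grip_width: 0.273
time: 16.0
position: [0.4748, 0.1677, 0.1072]
tool_rot: [-3.068, 0.674, -0.0]
ft_force: [2.3, 3.3, -3.0]
grip_width: 0.273
```

```bash
python3 -m pendant '[[[0,0,0],[0,0,-0.003],1],[[0,0,0],[0,0,-0.005],1],[[0,0,0],[0,0,-0.008],1],[[0,0,0],[0,0,-0.01],1],[[0,0,0],[0,0,-0.01],1],[[0,0,0],[0,0,-0.01],1],[[0,0,0],[0,0,-0.004],1],[[0,0,0],[0,0,0],1]]' 32
python3 tgt.py .4748 .1677 .228 -114.8
python3 - <<'E'
from h import *
snap('wrist','w10');snap('scene','s10')
crop('s10',280,90,420,270,3,'c12')
E
```

```text
time: 17.0
position: [0.4747, 0.1677, 0.1574]
tool_rot: [-3.068, 0.674, -0.001]
ft_force: [2.0, 4.7, -2.9]
grip_width: 0.27
t 17.0 pos [0.4747 0.1677 0.1574] yaw_y -114.79 F [ 2.   4.7 -2.9] grip 0.27
zaxis [ 5.e-04  4.e-04 -1.e+00]
tool shift [ 0.0001 -0.0001 -0.0706]
turn deg [-0.03 -0.02  0.01] shift after turn [ 0.0001 -0.0001 -0.0706]
```

View pics/c12.png

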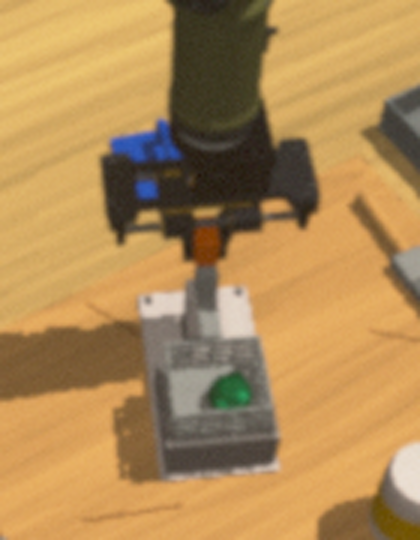

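```bash
python3 -m pendant '[[[0,0,0],[0,0,-0.004],1],[[0,0,0],[0,0,-0.004],1],[[0,0,0],[0,0,-0.004],1],[[0,0,0],[0,0,-0.006],1],[[0,0,0],[0,0,-0.008],1],[[0,0,0],[0,0,-0.008],1],[[0,0,0],[0,0,-0.008],1],[[0,0,0],[0,0,0],1]]' 32
python3 tgt.py .4748 .1677 .2272 -114.8
```

```text
time: 18.1
position: [0.4747, 0.1676, 0.1991]
tool_rot: [-3.068, 0.674, -0.0]
ft_force: [2.7, 4.4, -3.3]
grip_width: 0.27
t 18.1 pos [0.4747 0.1676 0.1991] yaw_y -114.78 F [ 2.7  4.4 -3.3] grip 0.27
zaxis [ 3.e-04  5.e-04 -1.e+00]
tool shift [ 0.0001 -0.0001 -0.0281]
turn deg [-0.03 -0.    0.02] shift after turn [ 0.0001 -0.0001 -0.0281]
```

```bash
python3 -m pendant '[[[0,0,0],[0,0,-0.005],1],[[0,0,0],[0,0,-0.006],1],[[0,0,0],[0,0,-0.006],1],[[0,0,0],[0,0,-0.005],1],[[0,0,0],[0,0,-0.003],1],[[0,0,0],[0,0,0],1]]' 32
python3 tgt.py .4748 .1677 .2272 -114.8
python3 - <<'E'
from h import *
snap('scene','s11')
crop('s11',280,90,420,270,3,'c13')
E
```

```text
time: 18.85
position: [0.4747, 0.1676, 0.2238]
tool_rot: [-3.068, 0.674, 0.0]
ft_force: [2.9, 4.4, -2.3]
grip_width: 0.272
t 18.85 pos [0.4747 0.1676 0.2238] yaw_y -114.78 F [ 2.9  4.4 -2.3] grip 0.272
zaxis [ 1.e-04  7.e-04 -1.e+00]
tool shift [ 0.     -0.0001 -0.0034]
turn deg [-0.04  0.01  0.02] shift after turn [ 0.0001 -0.0001 -0.0034]
```

View pics/c13.png

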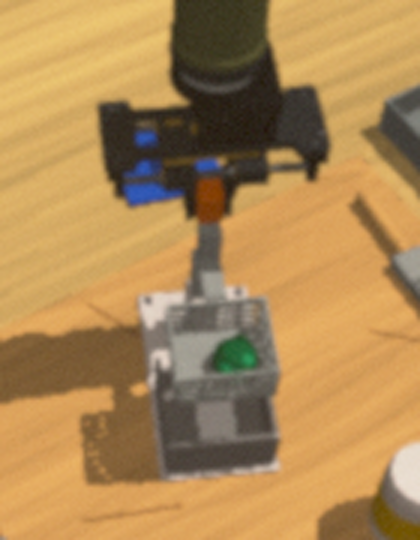

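Basket is out. Now up to the final stop in 2 mm steps, watching the force.

```bash
python3 -m pendant '[[[0,0,0],[0,0,-0.002],1],[[0,0,0],[0,0,0],1]]' 32;python3 -m pendant '[[[0,0,0],[0,0,-0.002],1],[[0,0,0],[0,0,0],1]]' 32;python3 -m pendant '[[[0,0,0],[0,0,-0.001],1],[[0,0,0],[0,0,0],1]]' 32
```

```text
time: 19.15
position: [0.4747, 0.1676, 0.2255]
tool_rot: [-3.068, 0.674, 0.0]
ft_force: [3.6, 5.0, -4.6]
grip_width: 0.271
time: 19.4
position: [0.4747, 0.1676, 0.2273]
tool_rot: [-3.068, 0.674, 0.0]
ft_force: [3.6, 4.1, -4.3]
grip_width: 0.272
time: 19.65
position: [0.4746, 0.1676, 0.2274]
tool_rot: [-3.067, 0.674, 0.001]
ft_force: [6.6, 6.3, -10.5]
grip_width: 0.275
```

```bash
python3 -m pendant '[[[0,0,0],[0,0,-0.0005],1],[[0,0,0],[0,0,0],1],[[0,0,0],[0,0,0],1],[[0,0,0],[0,0,0],1]]' 32
python3 -m pendant '[[[0,0,0],[0,0,0],1],[[0,0,0],[0,0,0],1],[[0,0,0],[0,0,0],1],[[0,0,0],[0,0,0],1]]' 32
python3 - <<'E'
from h import *
snap('scene','s12');snap('wrist','w12');snap('top','t12')
a=cv2.imread('pics/s12.png')[90:330,180:420];cv2.imwrite('pics/c14.png',cv2.resize(a,None,fx=2.4,fy=2.4,interpolation=cv2.INTER_CUBIC))
d=load('s12');P=cloud(d)
c=d['color'].astype(int)
m=(c[...,0]>110)&(c[...,1]<90)&(c[...,2]<60);m[:130]=0;m[190:]=0;m[:,:320]=0;m[:,370:]=0
q=P[m];print('head pts',len(q),np.median(q,0),q[:,2].min(),q[:,2].max())
m=(c[...,1]>c[...,0]+30)&(c[...,1]>c[...,2]+20);m[:180]=0;m[240:]=0;m[:,:330]=0;m[:,380:]=0
q=P[m];print('nodule',len(q),np.median(q,0),q[:,2].max())
E
```

```text
time: 20.15
position: [0.4746, 0.1676, 0.2274]
tool_rot: [-3.067, 0.674, 0.002]
ft_force: [7.4, 6.4, -13.0]
grip_width: 0.273
time: 20.65
position: [0.4746, 0.1676, 0.2274]
tool_rot: [-3.067, 0.674, 0.001]
ft_force: [6.4, 6.0, -12.6]
grip_width: 0.278
head pts 107 [0.49107564 0.16012605 0.26161162] 0.22954257892150098 0.2684266311059684
nodule 115 [0.59673072 0.12474158 0.17255061] 0.17881170201673702
```

View pics/c14.png

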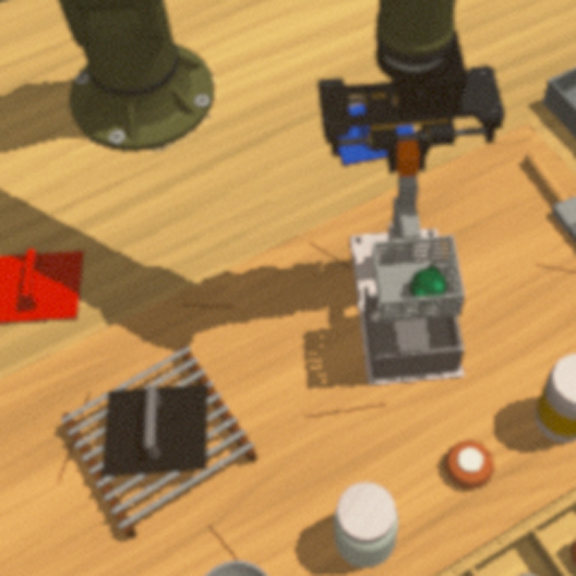

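View pics/w12.png

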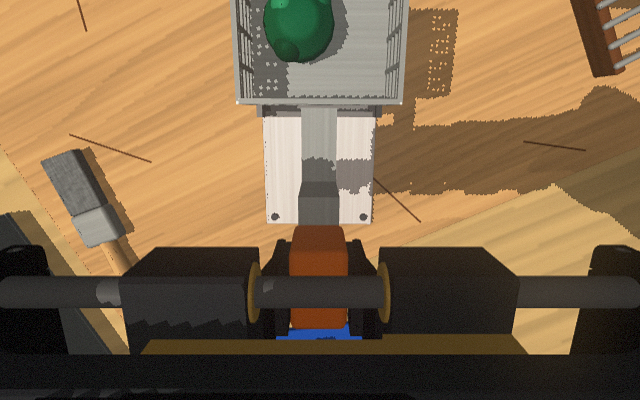

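```bash
python3 -c "
from bench import order; print(order.close_job())"
```

```text
the job is handed in; nothing more can be done
None
```

The lid is lying flat on the drying rack, let go, and the lift head is held at the telescope's second stop with the basket and nodule out of the tub. I handed the job in at about 20.8 s, well inside the 51 s limit.

- **Lid:** I gripped it by its handle and lowered it until the rods took its weight, with about 5 N of push at contact. From its corners in the top picture, its centre is at (0.539, -0.210), against a rack centre of (0.540, -0.210). The surface fit showed no tilt. A rougher depth outline of the lid put its centre 4 mm off in y, but that outline came out larger than the lid itself, so I trusted the corners.
- **Button and head:** I closed on the head at 32 N, down to about 24 mm, which means the button is fully in. The head then went straight up until it stopped 120 mm above its start.
- **Final hold:** I added a little extra lift, so it ends holding at about 13 N pull with about 9 N sideways. The head did not slip in the fingers. Depth readings put the head top at up to 0.268 m (expected 0.265) and the nodule top at 0.179 m (expected 0.176), both within measuring error.
- **Weaker check:** the pull rose little between the first and second tube, less than the stated 3 N. The stop height and the pictures still show both tubes extended.
- **Other things:** I did not touch any of the other objects on the board, and those visible in the last pictures looked unmoved.

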